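Open the medicine locker past its hidden safety catch

ROBOT

A 7-joint arm with a two-finger parallel gripper is mounted at the origin on the work surface. World frame = base frame: x ahead of the robot, y to its left, z up, the work surface at z = 0. Lengths are in m, angles in rad, forces in N, time in s.
With the tool pointing down it reaches from about 0.35 to 0.9 m from the base axis. Payload 8.1 kg.
Tool frame: the origin (TCP) lies where the fingers leave the gripper's body, on its centre line; the fingertips stand 66 mm ahead of it and the grasp point (between the pads) lies 47 mm ahead of it (arm.tip_reach is the distance from the TCP to the fingertips, in m); z points along the fingers, y is the direction in which the jaws open and shut (so a half turn about z gives the same grasp; the last joint's range is limited). The gripper opens to 92 mm and grips with 3 to 60 N. Pads are 19 mm wide; open, the fingers measure 130 mm over their backs; the gripper's body (75 mm by 190 mm) begins 47 mm behind the grasp point.
Start: joints at [-1.324, 0.434, 0.025, 1.573, -0.012, 1.134, -0.075], TCP at [0.214, 0.587, 0.292] pointing down, gripper open.
Joint ranges: [-2.62, 2.62], [-0.44, 2.09], [-1.27, 1.32], [0.08, 2.57], [-1.32, 4.46], [0.12, 2], [-2.74, 2.74]. Speed limits (rad/s): [2.22, 2.22, 3.01, 3.01, 3.14, 3.14, 3.14].

INTERFACE

Orientations are given as a rotation vector (axis times angle).
In Python, from cell import arm gives the robot as it stands.
- The arm moves only by the tool carry_out, never from a script. Its argument "plan" is a list of rows, each a list of 5 numbers: the shift along the world's x, y, z in cm, then the turn about the world's z in rad, then the finger opening in cm, from 0 to 9.18. In form: [[tx, ty, tz, spin, fingers], ...]. A call has 1 to 20 rows; each row is the pose to reach, as a shift and turn from the pose measured when the call began; what a row does not reach only later rows make up. A row lasts 1/10 s, in which the tool goes at most 50 mm and 8.59 degrees, less where a joint would pass 70% of its speed; a pose out of reach is approached as far as the arm can. A call with a gripper value outside its range is refused whole. The fingers move at their own pace and stop on an object; "squeeze" is the grip in N (left out, the last holds). Time passes only in rows, so rows that repeat a pose let the fingers close. It gives the time, the measured TCP pose, the force and the opening at its end, in the units of the state.
- arm.observe(): the state, without advancing time (a new reading comes with each control period).
- arm.get_image(name): name is "side" or "top" or "wrist"; returns (picture, depth): 480x640x3 uint8, red, green, blue; 480x640 float32, m along the optical axis (not along the pixel's ray), 0 where there is no reading.
- arm.get_calibration(name): a dict with "intrinsics" (3x3 intrinsics, pixels), "D" ([k1, k2, p1, p2, k3] as OpenCV has them; the pictures are not rectified), "rvec" (rotation vector, rad) and "tvec" (3), from world to camera coordinates, as OpenCV has them; the wrist camera has in their place "tool_from_camera" (4x4, takes a point from camera to tool coordinates, whose origin is the TCP and whose axes are the flange's). Camera axes: x right, y down, z forward; pixel columns grow to the right and rows downward; lengths in m; the calibration is good to about 2 mm. A picture is of the moment at which its call begins: read the wrist's pose just before it. get_calibration takes no time and is no camera call.
- arm.sign_off(): hands the job in, once; it reports no verdict.
The state is a dict: "clock": time; "joints": joint angles; "dq": joint speeds; "joint_efforts": joint torques, N m; "position": TCP position; "ee_rot": TCP orientation; "force": force on the tool from outside, world axes, zero at the start; "ft_torque": the same for the moment, N m; "width": opening from 0.0 (shut) to 1.0 (fully open).
Only numpy, scipy, OpenCV 4.12 (cv2) and the standard library are available. Lean on these libraries where they do the work, as an engineer would, in place of code of your own. Each camera call takes 0.05 s, during which the arm holds its last target. There are 200 camera calls.

TASK

Two steel lockers stand on the ambulance counter, each with its door left ajar against a hidden safety catch. Open the wider locker, the one with the window: press its catch down through the gap at the top of the door, pull the door past it while it is down, and leave the door swung wide open, at least 60 degrees. Leave the narrow locker's door as it is.

Things in the scene. Friction and masses are not known exactly. Their poses are not given: they have to be found in the camera images.
- wide_pad (a point): Press point on the wide locker's catch: a level white arm, 36 mm wide, from the door's back into the locker, seen from above in the gap behind the ajar door. On the arm's top, centre line, 28 mm behind the door's back, 237 mm above the counter, 21 mm below the door's top. Rides with catch and door: z up, x square out of the door's back, y along the door to the vertical hinge (at x -28, y +235 mm).
- wide_catch (a joint): How far that catch is pressed straight down, m: 0 up, 0.015 at its stop; a spring lifts it (2.5 N at the top, 6 N at the stop). From 0.009 on its hook passes under the lip of the locker's top. Hold it down until the door is at about 0.4 rad. Gap here from the door's back to the locker's front: 44 to 55 mm at the start.
- wide_door (a joint): Opening of the wide grey locker's windowed door (locker 280 wide, 160 deep, 260 mm high, door 14 thick, 54 to 258 mm above the counter), rad: 0 closed, grows as the free edge (45 mm beyond the pad) swings to the robot about the left edge as the robot sees it; stop 1.65. Starts at 0.19 to 0.235; the catch holds it at 0.24. 0.1 N m of friction, stays where left.
- narrow_door (a joint): Opening of the narrow locker's solid door, rad, same sense: the other grey locker, 190 mm wide, same height and depth, with the same kind of catch, on either side of the wide one. Ajar at 0.28 to 0.33 at the start, held by its catch at about 0.34. To be left alone.

How it is judged:
By the outcome, as a careful person would: the job done as asked, in the order asked, and still so for the second after the job is handed in, with the robot touching nothing.
It also fails if it takes over 40 s, if anything falls off the work surface, if the arm or the gripper's body presses on something with over 40 N, if the wrist force passes 120 N, or if a joint passes its speed limit or range.

## Working session

There is one attempt and no reset: what is moved stays moved. The work goes in short steps, Python scripts to look and compute and a tool call to move; the robot and the scene stay as the last step left them, time stands still between calls to the robot, and variables do not carry over. Pictures are saved under pics/ and viewed, about 8 in all and at most 12, crops included, and the job is handed in when it is done.

Besides the shell and the picture viewer there is one more tool, called after "Emit:" as name([rows], argument=value, ...), one row to a line, values as JSON. carry_out: Moves the arm, as the interface text tells. Its arguments: {"type":"object","properties":{"plan":{"type":"array"},"squeeze":{"type":"number"}},"required":["plan"]}

```bash
mkdir -p pics
cat > h.py <<'E'
import numpy as np, cv2
from cell import arm
def grab(n):
    im,d=arm.get_image(n); return im,d
def save(n,im): cv2.imwrite('pics/'+n,im[:,:,::-1])
def pts(n,d,uv,st=None):
    c=arm.get_calibration(n); K=np.array(c['intrinsics']);uv=np.array(uv,float)
    z=np.array([d[int(v),int(u)] for u,v in uv])
    p=cv2.undistortPoints(uv.reshape(-1,1,2),K,np.array(c['D'])).reshape(-1,2)
    P=np.c_[p*z[:,None],z]
    if n=='wrist':
        T=np.array(c['tool_from_camera']); P=P@T[:3,:3].T+T[:3,3]
        R=cv2.Rodrigues(np.array(st['ee_rot']))[0]; return P@R.T+np.array(st['position'])
    R=cv2.Rodrigues(np.array(c['rvec']))[0]; return (P-np.array(c['tvec']).ravel())@R
E
python3 - <<'E'
from h import *
print(arm.observe())
a,d=grab('top'); b,e=grab('side'); save('top.png',a); save('side.png',b)
np.savez('d0',top=d,side=e,ti=a,si=b)
for n in('top','side'):
    c=arm.get_calibration(n);R=cv2.Rodrigues(np.array(c['rvec']))[0];print(n,-R.T@np.ravel(c['tvec']),R[2])
E
```

```text
{'clock': 0.0, 'joints': array([-1.32361518,  0.43523882,  0.0249676 ,  1.57406776, -0.01159715,
        1.13398835, -0.07510192]), 'dq': array([ 3.98429034e-04,  4.52608001e-04, -9.37361113e-05,  1.09258649e-06,
        1.97523264e-03,  2.71960623e-04, -2.68064103e-04]), 'joint_efforts': array([-1.53021683e-04, -6.67851806e+01,  9.85024497e-01, -3.14458108e+01,
       -6.04467024e-02,  4.28903732e-02,  1.60322002e-04]), 'position': array([0.21408989, 0.58677096, 0.29144633]), 'ee_rot': array([-5.46716651e-01, -3.09352294e+00,  2.43767702e-03]), 'force': array([0.48237396, 0.26213342, 1.06407028]), 'ft_torque': array([-0.04517172,  0.02740716,  0.02205574]), 'width': 1.0020176427024956}
top [0.47087074 0.050125   1.28191   ] [ 0.1522581   0.00099309 -0.98834027]
side [0.92419814 0.25613946 1.25428896] [-0.24492003 -0.19766047 -0.94918097]
```

View pics/top.png

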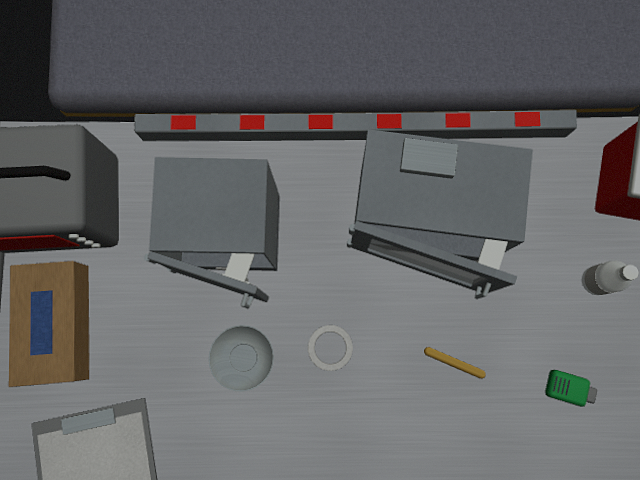

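View pics/side.png

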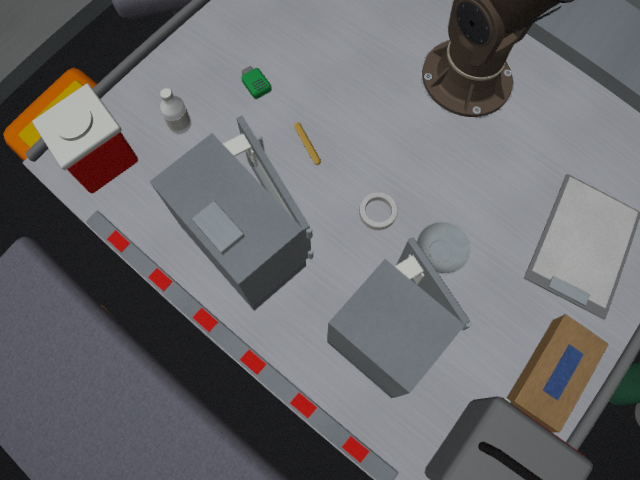

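Top view (up = +x, left = +y): the wide windowed locker is on the right, with its hinge at about (352,235), the door's free edge at (512,283) and the white catch arm at (491,253). The narrow locker is on the left with its catch arm at (238,266). The side view confirms this layout.

Run:
```python
from h import *
D=np.load('d0.npz',allow_pickle=True); im=D['ti']; d=D['top']
def rayz(uv,z):
    c=arm.get_calibration('top');K=np.array(c['intrinsics']);R=cv2.Rodrigues(np.array(c['rvec']))[0]
    p=cv2.undistortPoints(np.array(uv,float).reshape(-1,1,2),K,np.array(c['D'])).reshape(-1,2)
    r=np.c_[p,np.ones(len(p))]@R; o=-R.T@np.ravel(c['tvec']); return o+r*((z-o[2])/r[:,2])[:,None]
# white arm
m=(im.min(2)>185).astype(np.uint8); m[:,:470]=0; m[:,525:]=0; m[:225]=0; m[300:]=0
n,l,s,c=cv2.connectedComponentsWithStats(m); k=1+s[1:,4].argmax(); print(s[k],c[k])
cn=cv2.findContours((l==k).astype(np.uint8),0,2)[0][0]; box=cv2.boxPoints(cv2.minAreaRect(cn)); print('arm box',box.round(1)); print(rayz(box,.237).round(4))
vu=np.argwhere(l==k); P=pts('top',d,vu[:,::-1]); print('arm depth pts z med',np.median(P,0))
# door top: depth points with z .25-.262 in front of locker
vv,uu=np.mgrid[120:310,330:530]; uv=np.c_[uu.ravel(),vv.ravel()]; Q=pts('top',d,uv); 
mask=(abs(Q[:,2]-.258)<.006)
M=np.zeros((480,640),np.uint8); M[uv[mask][:,1],uv[mask][:,0]]=255
n,l,s,c=cv2.connectedComponentsWithStats(M)
for k in range(1,n):
    if s[k,4]>60:
        cn=cv2.findContours((l==k).astype(np.uint8),0,2)[0][0]; bx=cv2.boxPoints(cv2.minAreaRect(cn)); print(s[k]); print(bx.round(1).tolist()); print(rayz(bx,.259).round(4))
v=im[120:310,330:530].copy(); v[M[120:310,330:530]>0,0]=255; save('crop.png',cv2.resize(v,None,fx=4,fy=4,interpolation=0)[:600])
save('crop.png',cv2.resize(v[80:],None,fx=4,fy=4,interpolation=0))
```

```text
Traceback (most recent call last):
ValueError: attempt to get argmax of an empty sequence
```

```bash
cat > m.py <<'E'
from h import *
D=np.load('d0.npz',allow_pickle=True); im=D['ti']; d=D['top']
print(im[253,491],im[283,490],im[200,450])
def rayz(uv,z):
    c=arm.get_calibration('top');K=np.array(c['intrinsics']);R=cv2.Rodrigues(np.array(c['rvec']))[0]
    p=cv2.undistortPoints(np.array(uv,float).reshape(-1,1,2),K,np.array(c['D'])).reshape(-1,2)
    r=np.c_[p,np.ones(len(p))]@R; o=-R.T@np.ravel(c['tvec']); return o+r*((z-o[2])/r[:,2])[:,None]
t=int(im[253,491].min())-25
m=(im.min(2)>t).astype(np.uint8); m[:,:470]=0; m[:,525:]=0; m[:225]=0; m[300:]=0
n,l,s,c=cv2.connectedComponentsWithStats(m); k=l[253,491]; print(s[k],c[k])
cn=cv2.findContours((l==k).astype(np.uint8),0,2)[0][0]; box=cv2.boxPoints(cv2.minAreaRect(cn)); print('arm box',box.round(1).tolist()); print(rayz(box,.237).round(4))
vu=np.argwhere(l==k); P=pts('top',d,vu[:,::-1]); print('arm depth pts med',np.median(P,0))
vv,uu=np.mgrid[120:310,330:530]; uv=np.c_[uu.ravel(),vv.ravel()]; Q=pts('top',d,uv)
mask=(abs(Q[:,2]-.258)<.008)
M=np.zeros((480,640),np.uint8); M[uv[mask][:,1],uv[mask][:,0]]=255
n,l2,s,c=cv2.connectedComponentsWithStats(M)
for k in range(1,n):
    if s[k,4]>60:
        cn=cv2.findContours((l2==k).astype(np.uint8),0,2)[0][0]; bx=cv2.boxPoints(cv2.minAreaRect(cn)); print(s[k]); print(bx.round(1).tolist()); print(rayz(bx,.259).round(4))
v=im[120:310,330:530].copy(); v[M[120:310,330:530]>0,0]=255; v[m[120:310,330:530]>0,1]=255
save('crop.png',cv2.resize(v[80:],None,fx=4,fy=4,interpolation=0))
E
python3 m.py
```

```text
[168 170 166] [77 82 83] [ 96 101 104]
[479 239  28  31 589] [492.50933786 252.98981324]
arm box [[477.6000061035156, 262.20001220703125], [486.6000061035156, 235.1999969482422], [507.6000061035156, 242.1999969482422], [498.6000061035156, 269.20001220703125]]
[[ 0.6073 -0.1993  0.237 ]
 [ 0.6535 -0.2165  0.237 ]
 [ 0.6411 -0.2511  0.237 ]
 [ 0.5952 -0.2338  0.237 ]]
arm depth pts med [ 0.6226748  -0.22468257  0.23840185]
[  354   129   176   156 15185]
[[348.8999938964844, 260.70001220703125], [368.29998779296875, 125.0], [537.0, 149.10000610351562], [517.5999755859375, 284.79998779296875]]
[[ 0.6083  0.0185  0.259 ]
 [ 0.8426 -0.0173  0.259 ]
 [ 0.7965 -0.3012  0.259 ]
 [ 0.5667 -0.2574  0.259 ]]
```

View pics/crop.png

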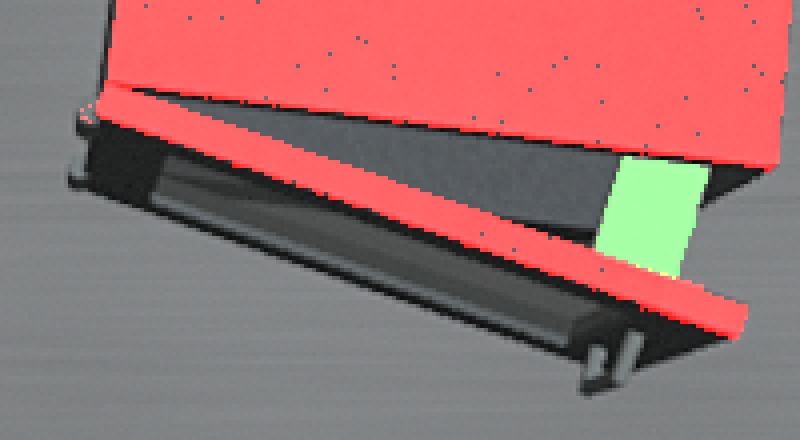

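The crop marks the door's top in red and the catch arm in green. The door-back line runs from (108,83) to (747,303) in crop pixels, which is (357,221) to (517,276) in the full picture.

```bash
cat >> m.py <<'E'
print('----')
B=rayz([[357,221],[362.5,222.5],[516.7,275.8]],.258)[:,:2]; print(B,'len',np.linalg.norm(B[0]-B[2]))
y=B[0]-B[2]; y/=np.linalg.norm(y); x=np.array([y[1],-y[0]]); 
F=B[2]; pad=F+.045*y+.028*x; H=F+.28*y
print('y',y,'x',x,'pad',pad,'H',H,'ang',np.arctan2(*(-y[::-1])))
L=rayz([[357,221],[521,241]],.26)[:,:2]; print('locker front',L, np.arctan2(*(L[1]-L[0])[::-1]))
a=.5*(box[0]+box[3]);b=.5*(box[1]+box[2]); print('arm centreline',rayz([a,b],.237))
s=arm.observe();R=cv2.Rodrigues(s['ee_rot'])[0];print(R)
ty=R[:2,1]; 
for sg in(1,-1): print('spin',np.angle(complex(*(sg*y))/complex(*ty)))
print('shift cm',(pad-s['position'][:2])*100)
E
python3 m.py | sed -n '/----/,$p'
```

```text
----
[[ 0.67561543  0.00408902]
 [ 0.67298302 -0.00510309]
 [ 0.58162012 -0.25702238]] len 0.2775144703943752
y [0.33870418 0.94089292] x [ 0.94089292 -0.33870418] pad [ 0.62320681 -0.22416591] H [0.67645729 0.00642764] ang -1.9163356587293912
locker front [[ 0.67521551  0.00417894]
 [ 0.63924718 -0.26651129]] -1.702898833815465
arm centreline [[ 0.60124466 -0.21662718  0.237     ]
 [ 0.64729385 -0.23384663  0.237     ]]
[[-9.39442311e-01  3.42706896e-01 -3.58047147e-04]
 [ 3.42707046e-01  9.39441211e-01 -1.44634721e-03]
 [-1.59308918e-04 -1.48146504e-03 -9.99998890e-01]]
spin 0.004257843400266145
spin -3.137334810189527
shift cm [ 40.91143745 -81.09374169]
```

Emit:
carry_out([
  [0,0,4,0,5],
  [0,0,9,0,2],
  [2,-4,9,0,0],
  [4.5,-9,9,0,0],
  [7,-13.5,9,0,0],
  [9,-18,9,0,0],
  [11,-22.5,9,0,0],
  [13.5,-27,9,0,0],
  [16,-31.5,9,0,0],
  [18,-36,9,0,0],
  [20.5,-40.5,9,0,0],
  [22.5,-45,9,0,0],
  [25,-49.5,9,0,0],
  [27,-54,9,0,0],
  [29.5,-58.5,9,0,0],
  [32,-63,9,0,0],
  [34,-67.5,9,0,0],
  [36,-72,9,0,0],
  [38,-76,9,0,0],
  [40.7,-81,9,0,0],
], squeeze=10)

```text
clock: 2.1
position: [0.6157, -0.2142, 0.3812]
ee_rot: [-0.546, -3.093, 0.002]
force: [0.8, 1.0, 1.1]
width: 0.007
```

```bash
cat > now.py <<'E'
from h import *
s=arm.observe(); R=cv2.Rodrigues(s['ee_rot'])[0]
print(s['clock'],s['position'].round(4),'j',s['joints'].round(2),'f',s['force'].round(1),s['width'])
print('ty',R[:2,1].round(3),'tz',R[:,2].round(3))
E
python3 now.py
```

```text
2.1 [ 0.6157 -0.2142  0.3812] j [-0.1   0.46  0.57  1.39 -0.24  1.36  1.69] f [0.8 1.  1.1] 0.007197185499166354
ty [0.342 0.94 ] tz [-0.001 -0.001 -1.   ]
```

Emit:
carry_out([
  [0.5,-0.9,0,0,0],
  [0.5,-0.9,-2,0,0],
  [0.5,-0.9,-5,0,0],
  [0.5,-0.9,-6,0,0],
  [0.5,-0.9,-6,0,0],
])

```text
clock: 2.6
position: [0.6201, -0.2223, 0.3195]
ee_rot: [-0.545, -3.09, 0.001]
force: [-0.5, -0.7, 0.6]
width: 0.002
```

```bash
python3 now.py
python3 - <<'E'
from h import *
a,_=grab('top');b,_=grab('side');w,_=grab('wrist')
t=cv2.resize(a[180:310,340:540],None,fx=2,fy=2); s=cv2.resize(b[90:220,180:380],None,fx=2,fy=2)
w=cv2.resize(w,(400,300)); c=np.zeros((560,800,3),np.uint8); c[:260,:400]=t;c[:260,400:]=s;c[260:,:400]=w; save('c2.png',c)
E
```

```text
2.6 [ 0.6201 -0.2223  0.3195] j [-0.08  0.51  0.55  1.47 -0.27  1.24  1.72] f [-0.5 -0.7  0.6] 0.001837320641727442
ty [0.342 0.94 ] tz [-0.004  0.    -1.   ]
```

View pics/c2.png

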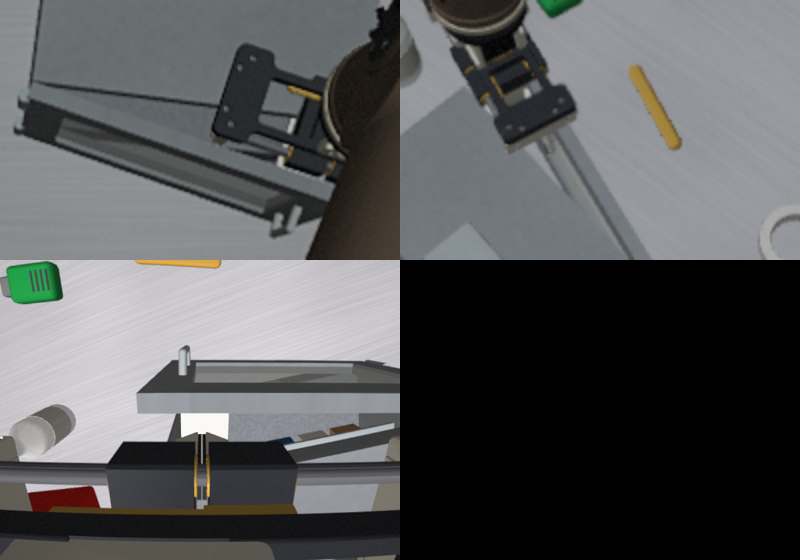

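The wrist view shows the closed tips centred over the white arm (arm at columns 180–228, tips at about 203) and clear of the door. I'll press next.

Emit:
carry_out([
  [0,-0.1,-1,0,0],
  [0,-0.1,-2,0,0],
  [0,-0.1,-2.5,0,0],
  [0,-0.1,-2.9,0,0],
  [0,-0.1,-3,0,0],
  [0,-0.1,-3,0,0],
])

```text
clock: 3.35
position: [0.6213, -0.2244, 0.2929]
ee_rot: [0.546, 3.092, -0.002]
force: [-0.1, 0.0, 5.1]
width: 0.005
```

```bash
python3 now.py
```

```text
3.35 [ 0.6213 -0.2244  0.2929] j [-0.08  0.53  0.54  1.51 -0.28  1.18  1.73] f [-0.1  0.   5.1] 0.004959984347387228
ty [0.342 0.94 ] tz [ 0.001 -0.002 -1.   ]
```

Emit:
carry_out([
  [0,0,-0.2,0,0],
  [-1.2,0.3,-0.2,-0.05,0],
  [-2.3,0.7,-0.2,-0.1,0],
  [-3.4,1.1,-0.2,-0.15,0],
  [-4.5,1.6,-0.2,-0.2,0],
  [-5.5,2.1,-0.2,-0.25,0],
  [-6.6,2.7,-0.2,-0.3,0],
  [-7.6,3.3,-0.2,-0.35,0],
  [-8.6,4.0,-0.2,-0.4,0],
  [-8.6,4.0,-0.2,-0.4,0],
])

```text
clock: 4.35
position: [0.5347, -0.1834, 0.2913]
ee_rot: [1.15, 2.922, -0.001]
force: [0.1, 0.2, 5.2]
width: 0.005
```

```bash
python3 now.py
python3 - <<'E'
from h import *
a,_=grab('top');b,_=grab('side');w,_=grab('wrist')
t=cv2.resize(a[180:310,340:540],None,fx=2,fy=2); s=cv2.resize(b[90:220,180:380],None,fx=2,fy=2)
w=cv2.resize(w,(400,300)); c=np.zeros((560,800,3),np.uint8); c[:260,:400]=t;c[:260,400:]=s;c[260:,:400]=w; save('c3.png',c)
E
```

```text
4.35 [ 0.5347 -0.1834  0.2913] j [-0.25  0.38  0.67  1.76 -0.26  1.09  1.33] f [0.1 0.2 5.2] 0.004605775826583782
ty [0.681 0.732] tz [ 0.001 -0.001 -1.   ]
```

View pics/c3.png

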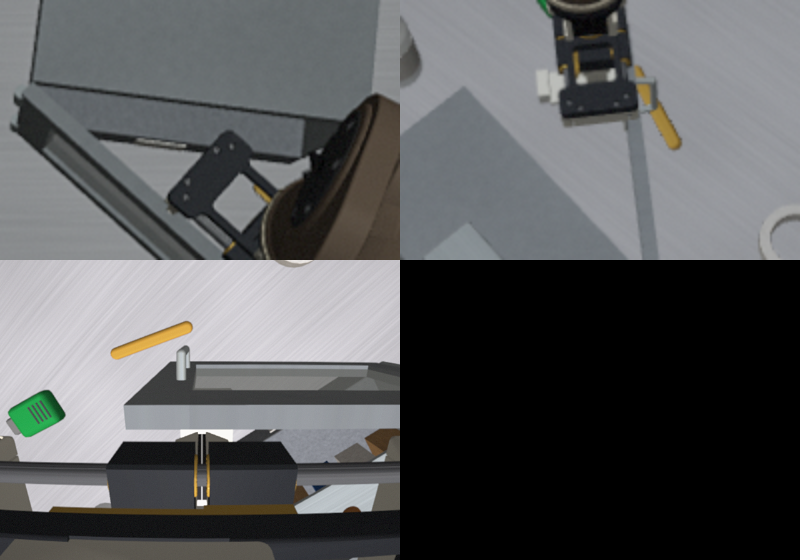

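The door is past the catch, at about 0.55 rad, with the arm still held down. I'll keep swinging.

Emit:
carry_out([
  [-0.9,0.7,0,-0.05,0],
  [-1.8,1.5,0,-0.1,0],
  [-2.7,2.3,0,-0.15,0],
  [-3.5,3.2,0,-0.2,0],
  [-4.3,4.1,0,-0.25,0],
  [-5.0,5.0,0,-0.3,0],
  [-5.7,6.0,0,-0.35,0],
  [-6.3,7.0,0,-0.4,0],
  [-6.9,8.0,0,-0.45,0],
  [-7.4,9.1,0,-0.5,0],
  [-7.9,10.2,0,-0.55,0],
  [-8.3,11.3,0,-0.6,0],
  [-8.7,12.4,0,-0.65,0],
  [-9.0,13.6,0,-0.7,0],
  [-9.2,14.7,0,-0.75,0],
  [-9.4,15.9,0,-0.8,0],
  [-9.4,15.9,0,-0.8,0],
])

```text
clock: 6.2
position: [0.4416, -0.0242, 0.291]
ee_rot: [2.194, 2.248, -0.005]
force: [-3.2, 0.5, 4.8]
width: 0.004
```

```bash
python3 now.py
```

```text
6.2 [ 0.4416 -0.0242  0.291 ] j [-0.77  0.15  0.82  2.04 -0.12  1.01  0.13] f [-3.2  0.5  4.8] 0.003711076079722336
ty [1.    0.024] tz [-0.002 -0.002 -1.   ]
```

Emit:
carry_out([
  [0,-0.4,0.5,0,0],
  [0,-0.4,2,0,0],
  [0,-0.4,5,0,0],
  [0,-1,9,0,0],
  [0,-5,12,0,0],
  [0,-10,14,0,0],
  [0,-15,14,0,0],
  [0,-20,14,0,0],
  [0,-25,14,0,0],
  [0,-25,14,0,0],
])

```text
clock: 7.2
position: [0.4384, -0.2825, 0.4314]
ee_rot: [2.204, 2.234, -0.011]
force: [0.0, 0.4, 0.0]
width: 0.004
```

```bash
python3 now.py
python3 - <<'E'
from h import *
a,d=grab('top');b,_=grab('side'); np.savez('d1',ti=a,top=d)
c=np.zeros((300,800,3),np.uint8); c[:,:400]=cv2.resize(a,(400,300));c[:,400:]=cv2.resize(b,(400,300)); save('c4.png',c)
# door top angle from depth
def door(f,u0,u1,v0,v1,ref=None):
    im=f['top']; vv,uu=np.mgrid[v0:v1,u0:u1]; Q=pts('top',im,np.c_[uu.ravel(),vv.ravel()])
    return Q[abs(Q[:,2]-.258)<.008]
Q=door(np.load('d1.npz'),340,540,225,400); H=np.array([.6765,.0064])
Q=Q[(abs(Q[:,1]-H[1])<.2)&(Q[:,0]<.62)&(Q[:,0]>.40)]; print(len(Q))
l=cv2.fitLine(Q[:,:2].astype(np.float32),2,0,.01,.01).ravel(); print(l)
t=np.load('d0.npz')['ti']; print('narrow change',np.abs(t[150:310,145:275].astype(int)-a[150:310,145:275]).mean())
E
```

```text
7.2 [ 0.4384 -0.2825  0.4314] j [-0.36  0.24  1.06  1.65 -0.21  1.38  0.74] f [0.  0.4 0. ] 0.003633033558856736
ty [1.    0.014] tz [-0.003 -0.007 -1.   ]
1262
[ 9.9056339e-01  1.3705538e-01  5.0463653e-01 -8.3190348e-04]
narrow change 1.4332051282051281
```

View pics/c4.png

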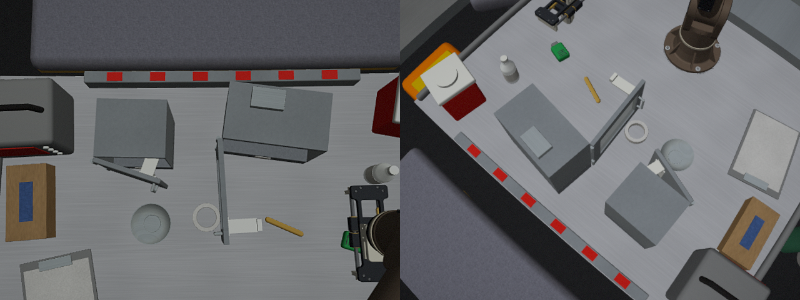

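```bash
python3 -c "
from cell import arm
print(arm.sign_off())"
```

```text
the job is handed in; nothing more can be done
None
```

The wide locker's door now stands wide open, and I handed the job in at about 7.3 s on the robot's clock.

- **Catch:** I pressed it with the closed fingertips through the gap at the top of the door. The tip height put it about 10 mm down, past the 9 mm it needs. I then pressed about 2 mm further, and it pushed back with about 5 N.
- **Door:** I held the catch down for the whole swing. The swing path puts the door at about 1.34 rad, roughly 77°. The last top and side pictures show it wide open, pointing at the robot. A line fitted to the door's top edge was a few degrees off straight at the robot. I didn't turn it into an exact angle, and nearby points may have skewed it.
- **Narrow locker:** Its door looks the same as at the start; that part of the top picture barely changed (mean difference 1.4 grey levels).
- **Robot:** It ended clear of everything with no force on the wrist. The highest readings, taken at the end of each move, were about 5 to 6 N.

No check failed. My starting estimate of the door angle (0.213 rad) and the catch width I measured (36.6 mm) agreed with the values given.

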